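# Shut the bead case and aim the scanner at its label

### The job

The bead case is filled: first swing its lid fully shut, with the scanner still in its stand. Then draw the handheld scanner up out of its stand, tip its nose down to about 45 degrees and finish holding it still in the gripper, raised clear of everything, with its window about 15 cm from the middle of the label on the shut lid and pointing straight at it. The program ends while still holding the scanner; do not put it down, and leave the other things on the table where they are.

Things in the scene. Friction and masses are not known exactly. Their poses are not given: they have to be found in the camera images.
- case: Shallow white plastic bead case, 130 (x) by 170 (y) by 45 mm high with six compartments of beads, fixed to the table. Origin: centre of its underside on the table; its x axis points from the open front edge to the hinged edge. It is the only thing with a hinged lid
- lid (a joint): Hinge angle of the case's lid, rad: 0 fully shut, 1.57 upright, 1.9 the most it opens. Lid 132 mm from hinge to front edge, 172 mm wide, 5 mm thick, with an 8 mm tab at mid front edge. Stiff hinge: it stays where left; under 1 N at its front edge moves it. Push it over from the far (hinge) side, then down; shut, its top is 50 mm above the table
- hinge (a point): Middle of the lid's hinge line, on the case's far edge 66 mm from the case's centre, 45 mm above the table. The hinge line runs along the case's y axis
- label (a point): Middle of the white label with black stripes (56 by 76 mm) on the lid's outer face, 66 mm from the hinge line, in the middle of the lid's width; 51 mm above the table when shut. It turns with the lid; its z axis points out of the lid's outer face
- stand: Grey plastic scanner stand fixed to the table: base plate 110 (x) by 100 (y) by 8 mm with an upright rectangular sleeve in the middle, outside 50 (x) by 42 (y) mm, inside 42 by 34 mm, its open top 68 mm above the table. Origin: centre of its underside
- scanner: Handheld scanner, 0.14-0.28 kg, foot on the stand's base plate (8 mm up). Upright black handle 32 (x) by 24 (y) by 92 mm; on it a white head, x -55 to +35 mm, 40 mm wide (y) with flat sides to grip from above, z 90 to 126 mm. Origin: middle of the handle's foot; z up the handle; nose along -x, in the stand roughly to the robot. Centre of mass x -5, z 80 mm. Leaves the sleeve after 60 mm
- window (a point): Middle of the scanner's window on the front of its nose: in the scanner's frame at x = -55, y = 0, z = 108 mm. Axes as the scanner's; it looks along -x
- clip1: Wooden spring clip, 70 by 12 by 14 mm, loose bystander. Origin at its underside
- clip2: Another such wooden clip, loose bystander
- tape: Roll of clear tape, 92 mm across, 24 mm high, loose bystander. Origin: centre of its underside
- pliers: Small pliers with black grips, 130 mm long, 16 mm high, loose bystander. Origin near the joint, at its underside
- tub: Open clear tub, 85 by 75 by 32 mm, loose bystander. Origin: centre of its underside
- glue: White glue bottle, 44 mm across, 115 mm high, loose bystander. Origin: centre of its underside
- jar: Glass jar with steel cap, 68 mm across, 75 mm high, loose bystander. Origin: centre of its underside
Not all that is in view belongs to the job. Leave any orange look-alike of the case alone. What is shaped like the scanner but green is not meant.

How it is judged:
By the outcome, as a careful person would: the job done as asked, in the order asked, and still so for the second after the job is handed in, while the arm keeps its last pose, push and grip.
It also fails if it takes over 51 s, if anything falls off the work surface, if the arm or the gripper's body presses on something with over 40 N, if the wrist force passes 120 N, or if a joint passes its speed limit or range.

### The arm

A 6-joint arm with a two-finger parallel gripper is mounted at the origin on the work surface. World frame = base frame: x ahead of the robot, y to its left, z up, the work surface at z = 0. Lengths are in m, angles in rad, forces in N, time in s.
With the tool pointing down it reaches from about 0.375 to 0.975 m from the base axis. Payload 3.8 kg.
Tool frame: the origin (TCP) lies at the very end of the fingers, on their centre line; the grasp point (between the pads) lies 19 mm behind it; z points along the fingers, y is the line along which they close (so a half turn about z gives the same grasp; the last joint's range is limited). The gripper opens to 85 mm and grips with 20 to 120 N. Pads are 22 mm wide; open, the fingers measure 114 mm over their backs; the gripper's body (76 mm by 85 mm) begins 54 mm behind the grasp point. The pads swing forward as they close: fully open they stand 13 mm farther back than shut.
Start: joints at [1.262, 0.264, 1.604, -0, 1.274, -0.037], TCP at [0.181, 0.65, 0.208] pointing down, gripper open.
Joint ranges: [-2.63, 2.63], [-0.94, 2.18], [0.31, 2.57], [-1.31, 4.45], [0, 2.66], [-2.55, 2.55]. Speed limits (rad/s): [2.57, 2.57, 3.14, 3.14, 3.14, 3.14].

### API

Orientations are given as a rotation vector (axis times angle).
In Python, from workcell import monitor, viewer, job gives the robot as it stands. The module is installed in compiled form; this text tells all that it offers.
- The arm moves only by the tool step_arm, never from a script. Its argument "series" is one flat list of numbers, 4 for each row, row after row: the shift along the tool's x, y, z in m, then the turn about the tool's z in rad. A call has 1 to 8 rows; each row is the pose to reach, as a shift and turn from the pose commanded when the call began, along the tool's axes at that moment; what a row does not reach only later rows make up. A row lasts 1/8 s, in which the tool goes at most 62.5 mm and 10.7 degrees, less where a joint would pass 70% of its speed; a pose out of reach is approached as far as the arm can. A call with a gripper value outside its range is refused whole. "gripper" is the opening, from 0 (shut) to 1 (fully open), set as the call begins (left out, the last holds). The fingers move at their own pace and stop on an object; "newtons" is the grip in N (left out, the last holds). Time passes only in rows, so rows that repeat a pose let the fingers close. It gives the time, the measured TCP pose, the force, the opening and the grip force at its end, in the units of the state.
- monitor.read_state(): the state, without advancing time (a new reading comes with each control period).
- viewer.read_camera(name): name is "side" or "top" or "wrist"; returns a dict with "image" (420x560x3 uint8, red, green, blue), "intrinsics" (3x3 intrinsics, pixels), "T" (4x4, takes a point from camera to world coordinates); the wrist camera has in their place "hand_eye" (4x4, takes a point from camera to tool coordinates, whose origin is the TCP and whose axes are the flange's). Camera axes: x right, y up, looking along -z (the intrinsics and any distortion apply to the point x, -y, -z); pixel columns grow to the right and rows downward; lengths in m; the calibration is good to about 2 mm. A picture is of the moment at which its call begins: read the wrist's pose just before it. There is no depth.
- job.finish_job(): hands the job in; it is judged then, once.
Trained networks look in a picture, given as the dict that the camera call returned (one of the last four; its "shot" number tells which), for a name from the list of things; names that differ only in an ending like _2 or _b are one class to them, and where a whole thing is asked for, a point or a joint stands for the part that bears it (a point fixed in the world has none). Each returns a list of dicts, best first, with "score" (0 to 1); they miss things now and then, are a little off and sometimes report something else, mostly with a low value. They report only what shows in the picture. A call takes as long as a camera call. They do not tell look-alikes from the thing itself.
- viewer.boxes_of(picture, label): "extent" ([centre column, centre row, width, height] in pixels, round what is visible of it).
- viewer.spot_point(picture, label): "point" ([column, row] in pixels: a listed point, or the origin of a listed thing).
The state is a dict: "time": time; "q": joint angles; "joint_vel": joint speeds; "joint_torque": joint torques, N m; "tool_pos": TCP position; "tcp_rot": TCP orientation; "wrist_force": force on the tool from outside, world axes, zero at the start; "torque": the same for the moment, N m; "width": opening from 0.0 (shut) to 1.0 (fully open); "grip_force": force on a finger pad.
Only numpy, scipy, OpenCV 4.12 (cv2) and the standard library are available. Lean on these libraries where they do the work, as an engineer would, in place of code of your own. Each camera call takes 0.05 s, during which the arm holds its last target. There are 200 camera calls.

## Working session

There is one attempt and no reset: what is moved stays moved. The work goes in short steps, Python scripts to look and compute and a tool call to move; the robot and the scene stay as the last step left them, time stands still between calls to the robot, and variables do not carry over. Pictures are saved under pics/ and viewed, at most 10 in all, crops included, and the job is handed in when it is done.

Besides the shell and the picture viewer there is one more tool, called after "Call:" in YAML: its name, and indented under it one key for each argument. step_arm: Moves the arm, as the interface text tells. Its arguments: {"type":"object","properties":{"series":{"type":"array"},"gripper":{"type":"number"},"newtons":{"type":"number"}},"required":["series"]}

```bash
mkdir -p pics; ls; cat > h.py <<'E'
import numpy as np, cv2
from workcell import monitor, viewer, job
from scipy.spatial.transform import Rotation as R
def ray(p,uv,T=None):
    T=p["T"] if T is None else T; K=p["intrinsics"]
    n=np.linalg.inv(K)@[uv[0],uv[1],1.]
    d=T[:3,:3]@np.array([n[0],-n[1],-n[2]]); return T[:3,3],d/np.linalg.norm(d)
def atz(p,uv,z,T=None):
    o,d=ray(p,uv,T); return o+d*(z-o[2])/d[2]
def tri(rs):
    A=sum(np.eye(3)-np.outer(d,d) for o,d in rs); b=sum((np.eye(3)-np.outer(d,d))@o for o,d in rs)
    return np.linalg.solve(A,b)
def proj(p,X,T=None):
    T=p["T"] if T is None else T
    c=T[:3,:3].T@(np.array(X)-T[:3,3]); v=p["intrinsics"]@[c[0],-c[1],-c[2]]; return v[:2]/v[2]
def save(p,n): cv2.imwrite("pics/"+n,cv2.cvtColor(p["image"],cv2.COLOR_RGB2BGR))
def wT(p):
    s=monitor.read_state(); T=np.eye(4); T[:3,:3]=R.from_rotvec(s["tcp_rot"]).as_matrix(); T[:3,3]=s["tool_pos"]; return T@p["hand_eye"]
E
python3 - <<'E'
from h import *
np.set_printoptions(precision=3,suppress=True)
for c in["top","side"]:
    p=viewer.read_camera(c); save(p,c+"1.png"); print(c,p.keys(),p["intrinsics"].tolist(),p["T"].tolist())
    for n in["case","lid","hinge","label","stand","scanner","window","glue","jar"]:
        if n not in("hinge","label","window"): print(n,"box",[(np.round(b["extent"]).tolist(),round(b["score"],2)) for b in viewer.boxes_of(p,n)])
        if n!="lid": print(n,"pt",[(np.round(b["point"],1).tolist(),round(b["score"],2)) for b in viewer.spot_point(p,n)])
s=monitor.read_state();print(s)
E
```

```text
pics
top dict_keys(['image', 'intrinsics', 'T', 'shot']) [[385.19335057442527, 0.0, 279.3857869985909], [0.0, 385.19335057442527, 215.01221251825504], [0.0, 0.0, 1.0]] [[0.02668054678478217, 0.9952167765858422, -0.09397721013815503, 0.4106271975886317], [-0.9995596926426136, 0.02778115823283408, 0.010422480100535097, -0.007946475075314055], [0.012983422794812991, 0.09365775381316874, 0.9955197918088836, 1.1324208460413059], [0.0, 0.0, 0.0, 1.0]]
case box [([162.0, 314.0, 81.0, 68.0], 0.89), ([197.0, 210.0, 87.0, 71.0], 0.59)]
case pt [([205.1, 209.3], 0.65), ([163.6, 312.1], 0.57), ([195.7, 187.4], 0.23)]
lid box [([189.0, 192.0, 65.0, 24.0], 0.91), ([160.0, 313.0, 71.0, 60.0], 0.86), ([204.0, 140.0, 28.0, 32.0], 0.36)]
hinge pt [([155.9, 288.5], 0.7), ([330.1, 236.0], 0.64), ([194.1, 187.2], 0.62)]
label pt [([189.2, 191.4], 0.82), ([159.2, 317.2], 0.63)]
stand box [([331.0, 237.0, 33.0, 39.0], 0.59)]
stand pt [([329.2, 235.4], 0.74)]
scanner box [([338.0, 242.0, 18.0, 34.0], 0.65), ([393.0, 225.0, 34.0, 27.0], 0.64)]
scanner pt [([332.1, 234.8], 0.82), ([384.6, 229.5], 0.73)]
windo
[... 1380 characters left out ...]
glue box [([247.0, 165.0, 9.0, 34.0], 0.77), ([276.0, 190.0, 71.0, 85.0], 0.25)]
glue pt [([262.5, 248.4], 0.66), ([244.2, 180.9], 0.58)]
jar box [([339.0, 381.0, 39.0, 60.0], 0.72), ([342.0, 196.0, 39.0, 24.0], 0.21)]
jar pt [([335.5, 394.2], 0.82)]
{'time': 1.5, 'q': array([ 1.262,  0.264,  1.604, -0.   ,  1.274, -0.037]), 'joint_vel': array([-0.001, -0.001, -0.001,  0.001,  0.001, -0.   ]), 'joint_torque': array([  0.001, -51.505, -36.771,   0.   ,   0.001,   0.   ]), 'tool_pos': array([0.181, 0.65 , 0.208]), 'tcp_rot': array([-0.426, -3.113,  0.   ]), 'wrist_force': array([ 0.208, -0.581, -0.196]), 'torque': array([ 0.012, -0.033, -0.053]), 'grip_force': 0.0, 'width': 0.9987648557397873}
```

View both.

View pics/top1.png

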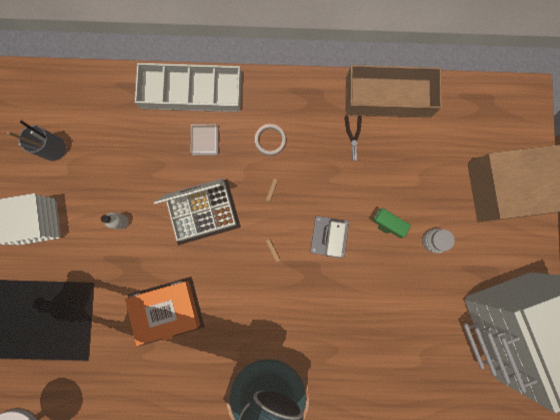

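View pics/side1.png

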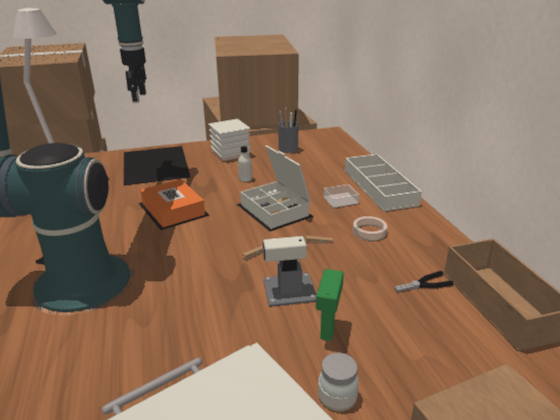

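```bash
python3 - <<'E'
from h import *
np.set_printoptions(precision=3,suppress=True)
p=viewer.read_camera("top"); q=viewer.read_camera("side")
print("hinge",tri([ray(p,(194.1,187.2)),ray(q,(292.4,188.6))]))
print("label",tri([ray(p,(189.2,191.4)),ray(q,(287.6,174.4))]))
print("window",tri([ray(p,(333.9,253.4)),ray(q,(262.2,251.3))]), atz(p,(333.9,253.4),.116))
print("stand",tri([ray(p,(329.2,235.4)),ray(q,(288.2,292.9))]), "scanner",atz(p,(332.1,234.8),.008))
print("case",atz(p,(205.1,209.3),0), atz(q,(274.4,212.5),0))
print("glue",tri([ray(p,(120.2,222.4)),ray(q,(244.2,180.9))]),"tub",atz(p,(204,140),.02),"tape",atz(p,(270,139),.02),"clips",atz(p,(271,190),.01),atz(p,(273,250),.01),"green",atz(p,(392,224),.1))
# label on the orange, wrist hand-eye
a=cv2.resize(p["image"][165:265,140:260],None,fx=4,fy=4,interpolation=2); b=cv2.resize(p["image"][205:265,300:360],None,fx=6.667,fy=6.667,interpolation=2)[:400]
c=cv2.resize(q["image"][140:230,230:320],None,fx=2.2,fy=2.2,interpolation=2);d=cv2.resize(q["image"][230:310,250:340],None,fx=2.2,fy=2.2,interpolation=2)
r1=np.hstack([cv2.resize(a,(480,400)),cv2.resize(b,(320,400))]); r2=np.hstack([cv2.resize(c,(400,200)),cv2.resize(d,(400,200))])
cv2.imwrite("pics/crop.png",cv2.cvtColor(np.vstack([r1,r2]),4))
w=viewer.read_camera("wrist");print(w["hand_eye"],w["intrinsics"],w.keys())
E
```

```text
hinge [0.586 0.223 0.055]
label [0.569 0.225 0.103]
window [ 0.405 -0.164  0.116] [ 0.409 -0.165  0.116]
stand [ 0.46  -0.168 -0.006] scanner [ 0.463 -0.175  0.008]
case [0.528 0.2   0.   ] [0.523 0.193 0.   ]
glue [ 0.485  0.45  -0.01 ] tub [0.731 0.208 0.02 ] tape [0.74  0.014 0.02 ] clips [0.59  0.007 0.01 ] [ 0.414 -0.004  0.01 ] green [ 0.492 -0.323  0.1  ]
[[-0.     0.952  0.308  0.079]
 [ 1.     0.001 -0.001 -0.001]
 [-0.001  0.308 -0.952 -0.165]
 [ 0.     0.     0.     1.   ]] [[327.529   0.    278.109]
 [  0.    327.529 206.78 ]
 [  0.      0.      1.   ]] dict_keys(['image', 'intrinsics', 'hand_eye', 'shot'])
```

View pics/crop.png

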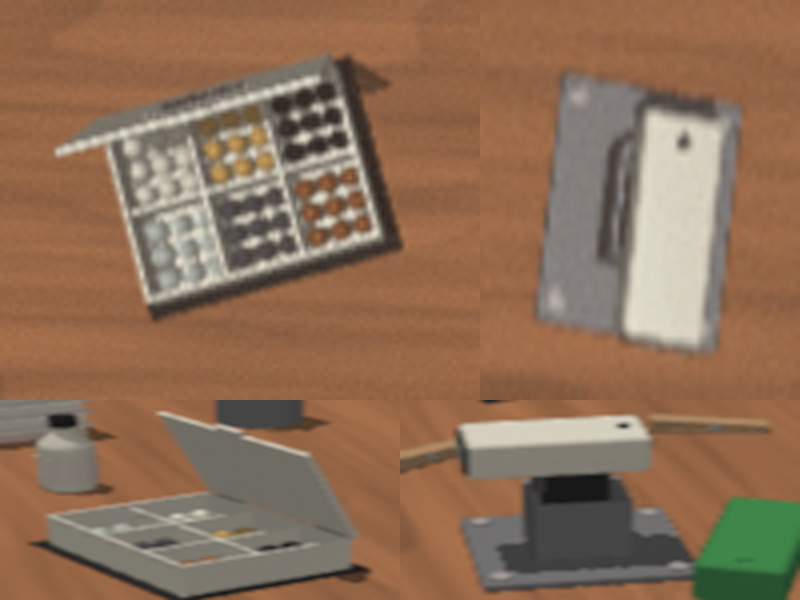

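```bash
python3 - <<'E'
from h import *
np.set_printoptions(precision=3,suppress=True)
p=viewer.read_camera("top")
c=np.array([atz(p,u,.045) for u in[(177.5,240),(236.2,223.8),(167,201)]]);print("case FL FR HL",c, "centre",(c[1]+c[2])/2, "yaw from front",np.arctan2(*(c[0]-c[1])[:2])*-1, np.linalg.norm(c[0]-c[1]),np.linalg.norm(c[0]-c[2]),"yaw side",np.arctan2(*(c[2]-c[0])[1::-1]))
l=np.array([atz(p,u,.172) for u in[(153.7,203),(220,184.5)]]);print("lid edge",l,np.linalg.norm(l[0]-l[1]),l.mean(0))
s=np.array([atz(p,u,.134) for u in[(330,220.75),(346.5,222.25),(326.6,256),(343.5,257.5)]]);print("scan",s,s.mean(0),"nose dir",(s[2]+s[3]-s[0]-s[1])/2)
b=np.array([atz(p,(300+(x-480)/5.333,205+y/6.667),.008) for x,y in[(565,72),(740,103),(540,320),(715,350)]]);print("stand",b,b.mean(0))
s=monitor.read_state();print(R.from_rotvec(s["tcp_rot"]).as_matrix(),s["time"])
E
```

```text
case FL FR HL [[0.435 0.265 0.045]
 [0.485 0.102 0.045]
 [0.544 0.3   0.045]] centre [0.515 0.201 0.045] yaw from front 0.298502631427921 0.17043685282838125 0.11500978580167347 yaw side 0.3121772799690928
lid edge [[0.523 0.297 0.172]
 [0.574 0.134 0.172]] 0.17146216743834003 [0.548 0.215 0.172]
scan [[ 0.494 -0.151  0.134]
 [ 0.491 -0.194  0.134]
 [ 0.402 -0.143  0.134]
 [ 0.399 -0.187  0.134]] [ 0.446 -0.169  0.134] nose dir [-0.092  0.007  0.   ]
stand [[ 0.517 -0.127  0.008]
 [ 0.506 -0.224  0.008]
 [ 0.408 -0.115  0.008]
 [ 0.398 -0.211  0.008]] [ 0.458 -0.169  0.008]
[[-0.963  0.268 -0.   ]
 [ 0.268  0.963 -0.   ]
 [ 0.    -0.    -1.   ]] 1.7
```

Call:
step_arm:
  series: [-0.05,-0.028,0,-0.07,-0.105,-0.057,0,-0.14,-0.16,-0.087,0,-0.21,-0.215,-0.116,0,-0.28,-0.27,-0.146,0,-0.35,-0.325,-0.176,0,-0.42,-0.38,-0.206,0,-0.49,-0.43,-0.234,0,-0.57]
  gripper: 0
  newtons: 20

```text
time: 2.7
tool_pos: [0.5341, 0.3077, 0.2084]
tcp_rot: [-0.47, 3.105, 0.0]
wrist_force: [-0.4, 0.2, -0.2]
width: 0.002
grip_force: 0.0
```

Call:
step_arm:
  series: [-0.022,-0.04,0,0,-0.044,-0.08,0,0,-0.054,-0.097,0,0,-0.054,-0.097,0.035,0,-0.054,-0.097,0.068,0,-0.054,-0.097,0.068,0]

```text
time: 3.45
tool_pos: [0.6096, 0.2321, 0.1364]
tcp_rot: [0.466, -3.099, 0.001]
wrist_force: [-0.3, -0.9, 0.8]
width: 0.0
grip_force: 0.0
```

Call:
step_arm:
  series: [0.03,0,0,0,0.05,0,0,0,0.068,0,0,0,0.08,0,0.008,0,0.089,0,0.016,0,0.098,0,0.027,0,0.105,0,0.037,0,0.11,0,0.048,0]

```text
time: 4.45
tool_pos: [0.507, 0.2, 0.091]
tcp_rot: [0.466, -3.106, 0.0]
wrist_force: [-0.4, -0.5, 1.9]
width: 0.001
grip_force: 0.3
```

```bash
python3 - <<'E'
from h import *
p=viewer.read_camera("side"); q=viewer.read_camera("top")
a=cv2.resize(p["image"][120:240,220:360],(400,343));b=cv2.resize(q["image"][150:260,140:270],(400,338))[:338]
cv2.imwrite("pics/push.png",cv2.cvtColor(np.hstack([a[:338],b]),4))
E
```

```text
(no output)
```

View pics/push.png

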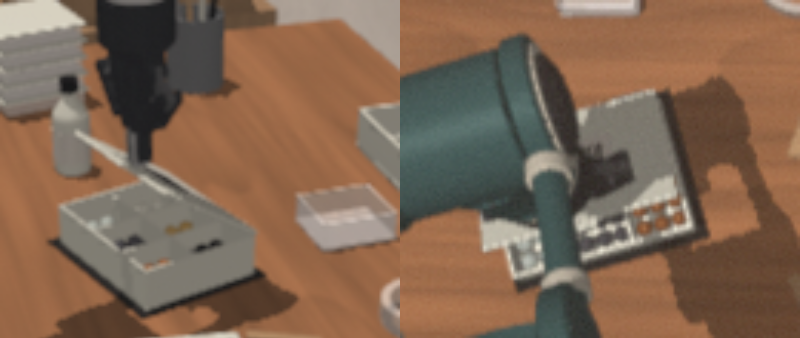

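Call:
step_arm:
  series: [0.003,0,0.008,0,0.006,0,0.016,0,0.008,0,0.024,0,0.01,0,0.032,0,0.01,0,0.038,0,0.01,0,0.041,0,0.01,0,0.042,0,0.01,0,0.042,0]

```text
time: 5.55
tool_pos: [0.4982, 0.1973, 0.0502]
tcp_rot: [-0.467, 3.106, 0.0]
wrist_force: [-0.2, 0.2, -0.3]
width: -0.001
grip_force: 0.0
```

Call:
step_arm:
  series: [0,0,0.001,0,0,0,0.002,0,0,0,0.002,0]

```text
time: 5.92
tool_pos: [0.4981, 0.1973, 0.0481]
tcp_rot: [-0.467, 3.107, 0.0]
wrist_force: [0.2, -1.0, -0.9]
width: 0.002
grip_force: 0.0
```

Call:
step_arm:
  series: [0,0,0.001,0,0,0,0.002,0,0,0,0.003,0,0,0,0.003,0]

```text
time: 6.42
tool_pos: [0.498, 0.1972, 0.0449]
tcp_rot: [0.467, -3.107, 0.0]
wrist_force: [-0.2, -0.9, 0.2]
width: 0.002
grip_force: 0.0
```

```bash
python3 - <<'E'
from h import *
p=viewer.read_camera("side"); q=viewer.read_camera("top")
a=cv2.resize(p["image"][120:240,220:360],(400,343));b=cv2.resize(q["image"][150:260,140:270],(400,338))[:338]
cv2.imwrite("pics/push2.png",cv2.cvtColor(np.hstack([a[:338],b]),4))
E
```

```text
(no output)
```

View pics/push2.png

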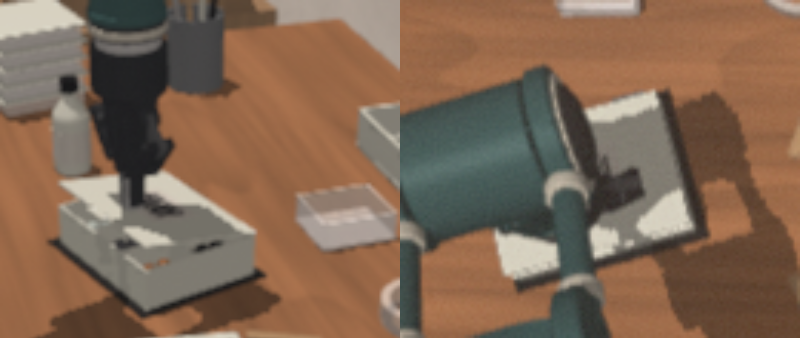

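Call:
step_arm:
  series: [0,0,0.002,0,0,0,0.004,0,0,0,0.005,0,0,0,0.005,0]

```text
time: 7.02
tool_pos: [0.4979, 0.1972, 0.0399]
tcp_rot: [0.467, -3.107, 0.0]
wrist_force: [0.3, 0.0, 0.6]
width: 0.003
grip_force: 0.0
```

```bash
python3 - <<'E'
from h import *
p=viewer.read_camera("side"); s=monitor.read_state()
u=proj(p,s["tool_pos"]); print(u,s["tool_pos"],s["wrist_force"])
H=np.array([.585,.2225]);ex=np.array([.955,.296]);ey=np.array([-.296,.955])
im=cv2.resize(p["image"][150:230,230:320],(720,640),interpolation=2)[:600].copy()
def dot(X,c):
    v=(proj(p,X)-[230,150])*8; cv2.circle(im,tuple(int(t) for t in v),4,c,-1)
dot(s["tool_pos"],(255,0,0))
for a in(0,-.132):
    for b in(-.086,.086): dot([*(H+a*ex+b*ey),.05],(0,255,0))
cv2.imwrite("pics/p3.png",cv2.cvtColor(im,4))
E
```

```text
[265.60284045 200.96349644] [0.49802214 0.19723975 0.03999681] [-0.31679073 -0.03830299 -0.51171064]
```

View pics/p3.png

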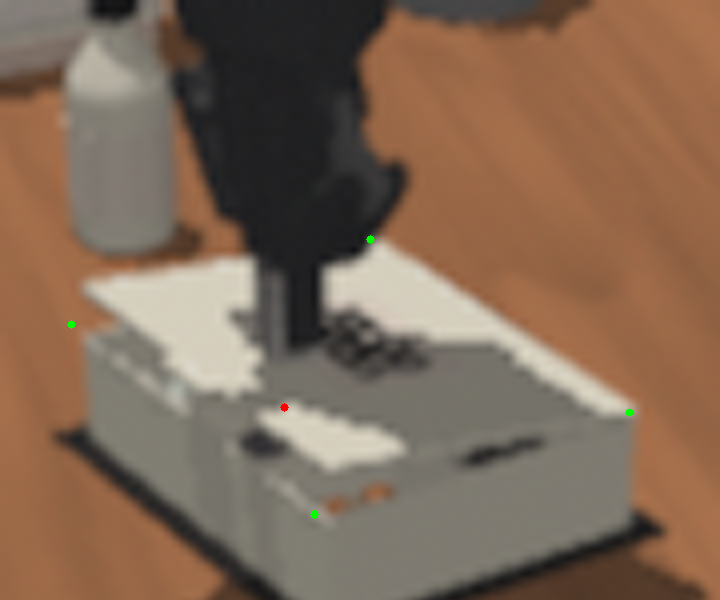

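Call:
step_arm:
  series: [0,0,0.003,0,0,0,0.006,0,0,0,0.007,0,0,0,0.007,0]

```text
time: 7.58
tool_pos: [0.4979, 0.1972, 0.0328]
tcp_rot: [0.467, -3.106, 0.0]
wrist_force: [-0.1, -0.1, 0.3]
width: -0.002
grip_force: 0.0
```

Call:
step_arm:
  series: [0,0,0.002,0,0,0,0.004,0,0,0,0.005,0,0,0,0.005,0]

```text
time: 8.07
tool_pos: [0.498, 0.1972, 0.028]
tcp_rot: [0.467, -3.107, 0.0]
wrist_force: [-0.3, 0.4, 0.1]
width: 0.005
grip_force: 0.0
```

Call:
step_arm:
  series: [0,0,0.001,0,0,0,0.002,0,0,0,0.003,0,0,0,0.003,0]

```text
time: 8.57
tool_pos: [0.4981, 0.1973, 0.0266]
tcp_rot: [0.467, -3.106, 0.0]
wrist_force: [-4.4, -2.1, 11.3]
width: 0.0
grip_force: 5.7
```

```bash
python3 - <<'E'
from h import *
p=viewer.read_camera("side"); s=monitor.read_state()
u=proj(p,s["tool_pos"]); print(u,s["tool_pos"],s["wrist_force"],s["time"])
H=np.array([.585,.2225]);ex=np.array([.955,.296]);ey=np.array([-.296,.955])
im=cv2.resize(p["image"][150:230,230:320],(720,640),interpolation=2)[:600].copy()
def dot(X,c):
    v=(proj(p,X)-[230,150])*8; cv2.circle(im,tuple(int(t) for t in v),4,c,-1)
dot(s["tool_pos"],(255,0,0)); dot([.522,.203,.051],(0,0,255))
for a in(0,-.132):
    for b in(-.086,.086): dot([*(H+a*ex+b*ey),.05],(0,255,0))
cv2.imwrite("pics/p4.png",cv2.cvtColor(im,4))
E
```

```text
[265.73892817 204.99385679] [0.49812345 0.19729624 0.02664597] [-3.81390966 -1.25257269 11.47579508] 8.625
```

View pics/p4.png

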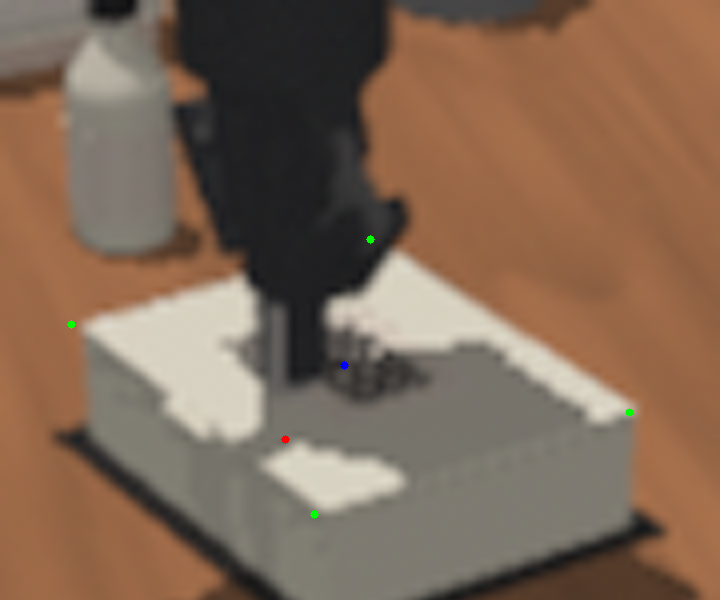

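Call:
step_arm:
  series: [0,0,-0.05,0,0,0,-0.11,0,0,0,-0.155,0,0.021,-0.055,-0.155,0.08,0.041,-0.11,-0.155,0.16,0.062,-0.165,-0.155,0.24,0.083,-0.22,-0.155,0.32,0.103,-0.275,-0.155,0.4]

```text
time: 9.62
tool_pos: [0.48, -0.0976, 0.1802]
tcp_rot: [0.164, 3.136, -0.0]
wrist_force: [-0.0, -0.5, -0.1]
width: -0.003
grip_force: 0.0
```

```bash
python3 - <<'E'
from h import *
np.set_printoptions(precision=4,suppress=True)
ps=[viewer.read_camera(c) for c in("top","side")]
for p in ps:
    for n in("label","hinge","window","scanner","stand"): print(n,[(np.round(b["point"],1).tolist(),round(b["score"],2)) for b in viewer.spot_point(p,n)])
    save(p,"x%d.png"%p["shot"])
s=monitor.read_state(); print(s["tool_pos"],R.from_rotvec(s["tcp_rot"]).as_matrix()[:,0],s["q"],s["time"])
E
```

```text
label [([160.2, 314.0], 0.8), ([196.8, 211.3], 0.74)]
hinge [([156.0, 287.3], 0.71), ([194.0, 186.5], 0.64)]
window [([333.5, 253.8], 0.65), ([376.4, 216.0], 0.6), ([351.9, 144.2], 0.43)]
scanner [([384.8, 228.8], 0.8), ([331.3, 238.0], 0.6)]
stand [([328.9, 239.6], 0.58)]
label [([276.8, 194.2], 0.71)]
hinge [([293.9, 193.0], 0.93), ([195.5, 189.4], 0.59)]
window [([333.3, 273.3], 0.63), ([263.5, 250.4], 0.58)]
scanner []
stand [([289.1, 292.6], 0.9), ([318.8, 243.1], 0.21)]
[ 0.4805 -0.0948  0.1801] [-0.995   0.0996  0.0001] [-0.2457 -0.0704  2.0217  0.0001  1.1904 -1.7168] 10.225
```

Call:
step_arm:
  series: [-0.001,-0.04,0,0,-0.003,-0.077,0,0,-0.003,-0.077,0.02,0,-0.003,-0.077,0.04,0,-0.003,-0.077,0.04,0,-0.003,-0.077,0.04,0]
  gripper: 1

```text
time: 10.98
tool_pos: [0.476, -0.1726, 0.1407]
tcp_rot: [0.159, 3.137, -0.0]
wrist_force: [-0.1, 0.2, 0.4]
width: 1.001
grip_force: 0.0
```

```bash
python3 - <<'E'
from h import *
np.set_printoptions(precision=4,suppress=True)
p=viewer.read_camera("side"); s=monitor.read_state(); w=viewer.read_camera("wrist");t=viewer.read_camera("top")
print(tri([ray(t,(196.8,211.3)),ray(p,(276.8,194.2))]),atz(t,(196.8,211.3),.051),atz(p,(276.8,194.2),.051))
P=s["tool_pos"]; print(P,s["time"],s["width"])
im=cv2.resize(p["image"][200:310,245:345],(550,605),interpolation=2)[:600].copy()
def dot(X,c):
    v=(proj(p,X)-[245,200])*5.5; cv2.circle(im,tuple(int(t) for t in v),3,c,-1)
dot(P,(255,0,0)); dot(P+[0,0,.0235],(0,255,0)); dot([.456,-.170,.068],(0,0,255)); dot([.456-.055,-.165,.116],(0,0,255))
wi=cv2.resize(w["image"],(250,188)); pad=np.zeros((600,250,3),np.uint8); pad[:188]=wi
cv2.imwrite("pics/p5.png",cv2.cvtColor(np.hstack([im,pad]),4))
E
```

```text
[0.526  0.2114 0.0502] [0.5167 0.2134 0.051 ] [0.535  0.2086 0.051 ]
[ 0.4763 -0.1727  0.1411] 11.025 1.0001000990094346
```

View pics/p5.png

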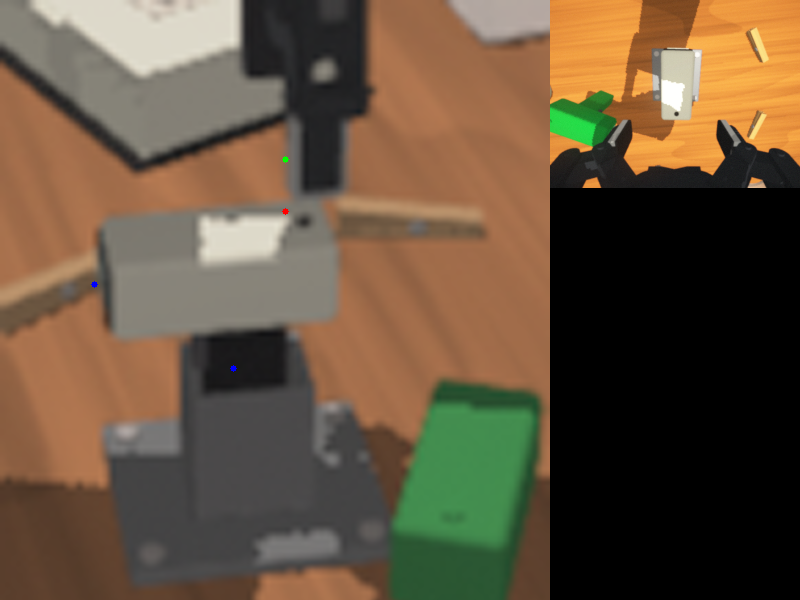

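Call:
step_arm:
  series: [0.003,0,0.03,0,0.003,0,0.055,0,0.003,0,0.073,0,0.003,0,0.073,0]

```text
time: 11.62
tool_pos: [0.4715, -0.172, 0.066]
tcp_rot: [-0.16, -3.135, -0.001]
wrist_force: [-0.1, 0.2, 0.5]
width: 1.001
grip_force: 0.0
```

Call:
step_arm:
  series: [0,0,0,0,0,0,0,0,0,0,0,0,0,0,0,0,0,0,0,0,0,0,0,0]
  gripper: 0.1
  newtons: 20

```text
time: 12.38
tool_pos: [0.4736, -0.1725, 0.0682]
tcp_rot: [0.16, 3.135, -0.0]
wrist_force: [0.2, 2.6, 5.7]
width: 0.474
grip_force: 20.3
```

Call:
step_arm:
  series: [0,0,-0.008,0,0,0,-0.018,0,0,0,-0.028,0,0,0,-0.038,0,0,0,-0.048,0,0,0,-0.056,0,0,0,-0.056,0]

```text
time: 13.25
tool_pos: [0.4732, -0.1728, 0.1241]
tcp_rot: [0.16, 3.136, -0.001]
wrist_force: [0.0, -1.5, -1.8]
width: 0.462
grip_force: 21.0
```

```bash
python3 - <<'E'
from h import *
np.set_printoptions(precision=4,suppress=True)
p=viewer.read_camera("side"); s=monitor.read_state(); w=viewer.read_camera("wrist")
print(s["tool_pos"],s["time"],s["width"],s["wrist_force"],s["torque"])
im=cv2.resize(p["image"][190:310,240:340],(500,600),interpolation=2)
wi=cv2.resize(w["image"],(300,225)); pad=np.zeros((600,300,3),np.uint8); pad[:225]=wi
cv2.imwrite("pics/p6.png",cv2.cvtColor(np.hstack([im,pad]),4))
E
```

```text
[ 0.4728 -0.1726  0.1235] 13.3 0.4642378143258365 [ 0.1675  0.492  -3.7776] [ 0.029  -0.0661 -0.0374]
```

View pics/p6.png

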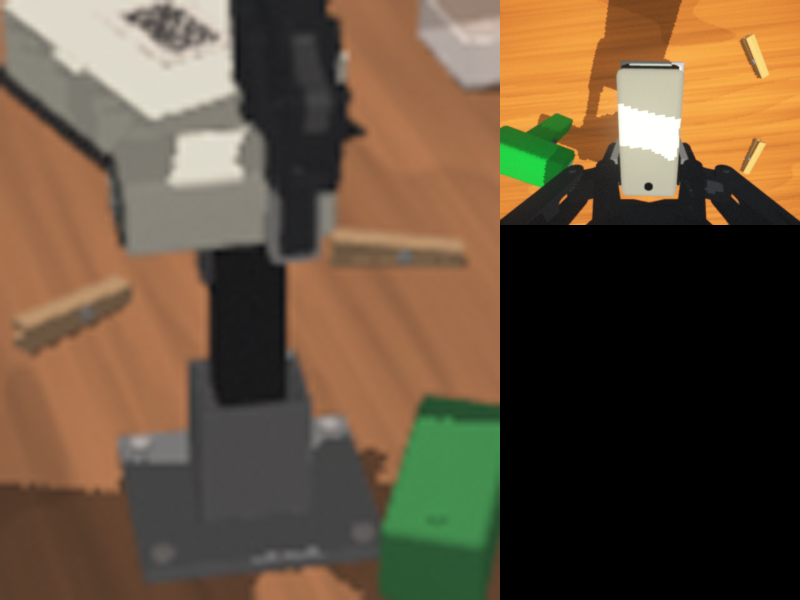

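Call:
step_arm:
  series: [0,0,-0.01,0,0,0,-0.025,0,0,0,-0.025,0]

```text
time: 13.72
tool_pos: [0.4742, -0.1731, 0.1504]
tcp_rot: [0.16, 3.134, -0.002]
wrist_force: [1.0, 0.3, -2.6]
width: 0.466
grip_force: 21.0
```

```bash
cat > tilt.py <<'E'
from h import *
np.set_printoptions(precision=4,suppress=True)
s=monitor.read_state(); Rm=R.from_rotvec(s["tcp_rot"]).as_matrix(); P=s["tool_pos"]
print(P,"t",s["time"],"w",s["width"],"F",s["wrist_force"],"M",s["torque"],"tx",Rm[:,0],"q",s["q"],"gf",s["grip_force"])
p=viewer.read_camera("side");w=viewer.read_camera("wrist");T=wT(w);t=viewer.read_camera("top")
G=P-Rm[:,2]*.047
for n,c,TT in(("side",p,p["T"]),("top",t,t["T"]),("wrist",w,T)):
    for k in("window","scanner"):
        for b in viewer.spot_point(c,k):
            if b["score"]<.3: continue
            o,d=ray(c,b["point"],TT)
            # intersect the plane through G with normal tool y
            m=Rm[:,1]; X=o+d*((G-o)@m)/(d@m); r=X-G
            a,z=r@Rm[:,0],r[2]
            off=(78,0) if k=="window" else (-22,0)
            print(n,k,np.round(b["point"],1),round(b["score"],2),"fwd %.3f up %.3f ang %.1f"%(a,z,np.degrees(np.arctan2(-z,a))))
E
python3 tilt.py
```

```text
[ 0.4742 -0.1731  0.1504] t 13.725 w 0.46649737969332067 F [ 0.9605  0.2793 -2.6173] M [ 0.0149 -0.0339 -0.0412] tx [-0.9948  0.1016 -0.0041] q [-0.3995 -0.0177  2.0284  0.0001  1.1266 -1.8685] gf 20.98759174346924
side window [333.5 273.1] 0.65 fwd -0.087 up -0.159 ang 118.7
side window [366.4 228.4] 0.62 fwd -0.156 up -0.048 ang 162.9
side window [262.5 218.6] 0.6 fwd 0.071 up 0.001 ang -0.8
side scanner [289.7 255.4] 0.97 fwd 0.014 up -0.098 ang 81.9
side scanner [328.1 333. ] 0.85 fwd -0.081 up -0.340 ang 103.5
top window [335.7 255.3] 0.72 fwd 0.070 up -0.060 ang 40.4
top scanner [270.8 252.3] 0.57 fwd -0.049 up 16.638 ang -90.2
top scanner [334.6 234.1] 0.45 fwd 0.013 up -0.121 ang 84.0
wrist window [139.7 295.8] 0.86 fwd 0.081 up 0.117 ang -55.4
wrist window [280.5 124.5] 0.6 fwd 0.078 up 0.083 ang -46.6
wrist scanner [279.9 192.5] 0.97 fwd 0.069 up 0.076 ang -47.7
wrist scanner [131.1 218.4] 0.59 fwd 0.081 up 0.117 ang -55.4
```

Call:
step_arm:
  series: [0,0,0.016,0,0,0,0.032,0,0.006,0,0.032,0,0.014,0,0.029,0,0.023,0,0.027,0,0.032,0,0.026,0,0.041,0,0.025,0,0.041,0,0.025,0]

```text
time: 15.18
tool_pos: [0.4309, -0.1683, 0.1235]
tcp_rot: [-0.16, -3.137, 0.001]
wrist_force: [-0.1, -0.3, -1.2]
width: 0.471
grip_force: 20.9
```

```bash
python3 tilt.py | grep -v "top sc"
```

```text
[ 0.4309 -0.1683  0.1235] t 15.175 w 0.47051467477334546 F [-0.1465 -0.3035 -1.1957] M [-0.0296 -0.0964  0.0016] tx [-0.9948  0.1018  0.0003] q [-0.426  -0.0719  2.1334 -0.0005  1.0802 -1.8945] gf 20.916476547718048
side window [334.  274.9] 0.92 fwd -0.133 up -0.138 ang 133.9
side window [244.5 243.7] 0.69 fwd 0.067 up -0.029 ang 23.6
side scanner [330.  332.2] 0.86 fwd -0.131 up -0.312 ang 112.8
side scanner [287.2 265.7] 0.55 fwd -0.024 up -0.098 ang 104.0
top window [378.  214.1] 0.87 fwd -0.044 up 0.348 ang -97.2
top window [332.9 270.7] 0.5 fwd 0.067 up -0.047 ang 35.2
wrist window [280.  135.1] 0.98 fwd 0.072 up 0.048 ang -33.6
wrist window [132.  373.1] 0.94 fwd 0.080 up 0.119 ang -56.0
wrist scanner [123.9 266.8] 0.63 fwd 0.080 up 0.119 ang -56.1
```

Call:
step_arm:
  series: [0.009,0,0,0,0.018,0,0.001,0,0.027,0,0.003,0,0.035,0,0.006,0,0.04,0,0.008,0,0.044,0,0.009,0,0.044,0,0.009,0]

```text
time: 16.5
tool_pos: [0.3874, -0.1638, 0.1139]
tcp_rot: [-0.16, -3.137, -0.0]
wrist_force: [1.0, -0.4, -1.3]
width: 0.467
grip_force: 20.8
```

```bash
python3 tilt.py | grep -v "top sc"
```

```text
[ 0.3874 -0.1638  0.1139] t 16.5 w 0.467389339462076 F [ 0.9953 -0.4341 -1.2895] M [-0.0835 -0.2519 -0.0684] tx [-0.9948  0.1017  0.0009] q [-0.459  -0.1483  2.2205 -0.0003  1.0703 -1.9277] gf 20.837850272655487
side window [233.3 257.4] 0.6 fwd 0.049 up -0.052 ang 46.6
side window [334.9 272.3] 0.6 fwd -0.179 up -0.121 ang 145.8
side scanner [287.3 263. ] 0.94 fwd -0.068 up -0.081 ang 130.0
side scanner [329.  333.1] 0.79 fwd -0.173 up -0.305 ang 119.5
top window [379.  215.8] 0.8 fwd -0.084 up 0.365 ang -102.9
wrist window [275.8 164.3] 0.57 fwd 0.097 up 0.215 ang -65.6
wrist scanner [275.9 306.9] 0.9 fwd 0.139 up 0.203 ang -55.7
wrist scanner [128.9 308.2] 0.71 fwd 0.080 up 0.119 ang -56.1
```

Call:
step_arm:
  series: [0,0,0,0,0,0,0,0,0,0,-0.02,0,0,0,-0.045,0,0,0,-0.07,0,0,0,-0.09,0,0,0,-0.09,0]
  newtons: 70

```text
time: 17.82
tool_pos: [0.389, -0.1643, 0.2056]
tcp_rot: [0.16, 3.135, -0.002]
wrist_force: [-0.3, 0.3, -1.8]
width: 0.459
grip_force: 73.5
```

```bash
python3 tilt.py | grep -v "top sc"; python3 - <<'E'
from h import *
np.set_printoptions(precision=4,suppress=True)
for c in("top","side"):
    p=viewer.read_camera(c); hsv=cv2.cvtColor(p["image"],cv2.COLOR_RGB2HSV)
    L=[.524,.207,.05]; u=proj(p,L).astype(int); m=((hsv[...,1]<60)&(hsv[...,2]>70)).astype(np.uint8)
    m=cv2.morphologyEx(m,cv2.MORPH_CLOSE,np.ones((5,5)))
    n,lab,st,ce=cv2.connectedComponentsWithStats(m); k=lab[u[1],u[0]]; print(c,u,k,st[k],ce[k])
    cn=max(cv2.findContours((lab==k).astype(np.uint8),0,1)[0],key=cv2.contourArea); b=cv2.boxPoints(cv2.minAreaRect(cn)); print(b.tolist(), [atz(p,x,.05)[:2].round(3).tolist() for x in b], atz(p,b.mean(0),.05))
    g=p["image"].mean(2)
    print("label",[(np.round(q["point"],1).tolist(),round(q["score"],2)) for q in viewer.spot_point(p,"label")])
E
```

```text
[ 0.389  -0.1643  0.2056] t 17.825 w 0.4592117618187026 F [-0.3463  0.2574 -1.8427] M [-0.0319  0.0413  0.0483] tx [-0.9948  0.1016 -0.003 ] q [-0.4587 -0.2339  2.1135 -0.      1.2588 -1.9277] gf 73.46926689147949
side window [232.1 218.7] 0.75 fwd 0.048 up -0.048 ang 45.1
side window [331.  275.4] 0.68 fwd -0.167 up -0.220 ang 127.2
side window [293.9 191.2] 0.56 fwd -0.081 up 0.003 ang -178.0
side scanner [287.6 228.4] 0.71 fwd -0.067 up -0.084 ang 128.8
side scanner [328.3 334.8] 0.66 fwd -0.168 up -0.402 ang 112.7
side scanner [417.3 285.6] 0.52 fwd -0.383 up -0.280 ang 143.9
top window [373.1 214.5] 0.79 fwd -0.089 up 0.234 ang -110.9
top window [337.3 282.7] 0.62 fwd 0.049 up -0.044 ang 41.8
wrist window [276.  162.9] 0.65 fwd 0.090 up 0.172 ang -62.3
wrist scanner [158.7 266.5] 0.93 fwd 0.081 up 0.116 ang -55.2
wrist scanner [280.7 309.5] 0.64 fwd 0.068 up 0.098 ang -55.3
top [199 208] 12 [ 165  180   72   62 3123] [200.2504 210.8482]
[[162.9157257080078, 194.6979522705078], [225.4199981689453, 177.25489807128906], [239.15406799316406, 226.46864318847656], [176.64979553222656, 243.9116973876953]] [[0.561, 0.311], [0.616, 0.137], [0.477, 0.093], [0.424, 0.265]] [0.5192 0.2018 0.05  ]
label [([158.6, 315.8], 0.95), ([198.6, 209.7], 0.68)]
side [273 195] 16 [ 227  180   82   48 1963] [269.1752 203.7534]
[[223.4043426513672, 185.83795166015625], [305.27587890625, 176.3912353515625], [310.18096923828125, 218.90219116210938], [228.3094482421875, 228.34890747070312]] [[0.395, 0.311], [0.654, 0.303], [0.583, 0.046], [0.364, 0.06]] [0.4948 0.1697 0.05  ]
label [([274.6, 194.0], 0.85), ([168.6, 195.6], 0.71), ([274.2, 208.2], 0.62)]
```

Call:
step_arm:
  series: [-0.012,0.018,0,-0.1,-0.035,0.053,0,-0.26,-0.061,0.093,0,-0.43,-0.087,0.133,0,-0.6,-0.113,0.172,0,-0.77,-0.135,0.205,0,-0.94,-0.15,0.229,0,-1.08,-0.156,0.237,0,-1.17]

```text
time: 19.48
tool_pos: [0.5678, 0.0638, 0.2037]
tcp_rot: [1.586, -2.706, 0.015]
wrist_force: [0.4, -0.0, -2.1]
width: 0.463
grip_force: 73.6
```

Call:
step_arm:
  series: [0,0,0.008,0,0,0,0.023,0,0,0,0.038,0,0,0,0.046,0,0,0,0.046,0]

```text
time: 20.1
tool_pos: [0.5658, 0.0616, 0.1566]
tcp_rot: [1.58, -2.708, 0.013]
wrist_force: [0.3, 0.5, -3.4]
width: 0.461
grip_force: 73.6
```

```bash
python3 tilt.py; python3 - <<'E'
from h import *
np.set_printoptions(precision=4,suppress=True)
p=viewer.read_camera("side");t=viewer.read_camera("top");w=viewer.read_camera("wrist")
f=lambda c,n:[(np.round(b["point"],1).tolist(),round(b["score"],2)) for b in viewer.spot_point(c,n)]
for n in("label",): print(f(p,n),f(t,n),f(w,n))
a=cv2.resize(p["image"][120:270,210:350],(504,540));b=cv2.resize(t["image"][150:270,150:290],(290,249));c=cv2.resize(w["image"],(290,218))
pad=np.zeros((540,290,3),np.uint8);pad[:249]=b;pad[260:478]=c
cv2.imwrite("pics/fin.png",cv2.cvtColor(np.hstack([a,pad]),4))
E
```

```text
[0.5658 0.0616 0.1566] t 20.1 w 0.4607499908761531 F [ 0.3026  0.4818 -3.4439] M [-0.0074 -0.0105 -0.0135] tx [-0.4919 -0.8706  0.0098] q [ 0.0714  0.1052  1.8881 -0.0112  1.1506 -2.5513] gf 73.57275366783142
side window [332.1 274.9] 0.97 fwd -0.749 up -0.885 ang 130.3
side window [298.  188.4] 0.8 fwd 0.061 up -0.038 ang 31.9
side scanner [307.6 184. ] 0.77 fwd -0.067 up -0.087 ang 127.8
side scanner [328.  333.9] 0.57 fwd -0.705 up -1.214 ang 120.2
top window [376.8 213.4] 0.96 fwd 0.222 up 0.484 ang -65.4
top window [263.4 196.3] 0.38 fwd 0.045 up -0.004 ang 5.5
top scanner [381.8 227.4] 0.79 fwd 0.246 up 0.427 ang -60.0
wrist window [276.6 165.1] 0.94 fwd 0.080 up 0.123 ang -57.1
wrist window [377.9 277.1] 0.59 fwd 0.079 up 0.120 ang -56.7
wrist scanner [278.5 307.5] 0.97 fwd 0.092 up 0.139 ang -56.5
[([274.3, 193.0], 0.84), ([416.9, 289.5], 0.64), ([169.6, 195.5], 0.57), ([287.4, 292.2], 0.35)] [([196.2, 210.0], 0.93), ([161.8, 315.9], 0.6), ([123.0, 223.4], 0.24)] [([392.5, 300.2], 0.9), ([390.8, 43.5], 0.52), ([375.8, 274.8], 0.29)]
```

View pics/fin.png

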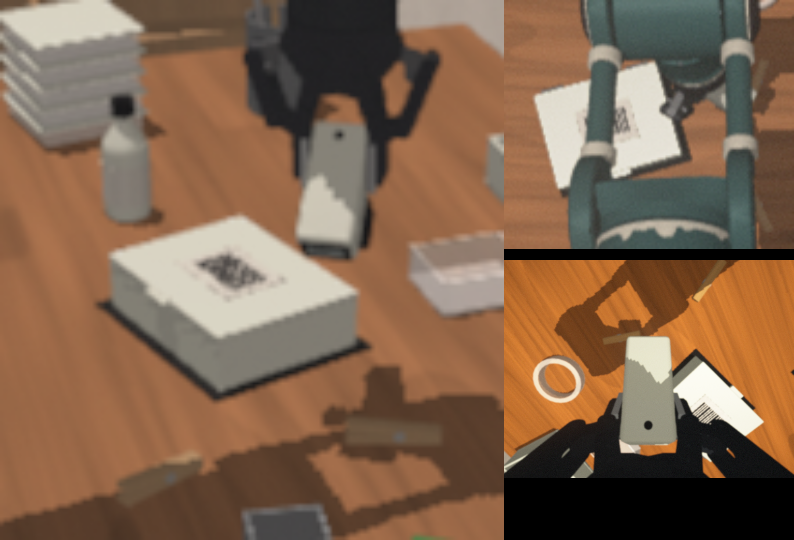

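Call:
step_arm:
  series: [0,0,-0.01,0.06,0,0,-0.03,0.2,0,0,-0.03,0.37,0,0,-0.03,0.54,0,0,-0.03,0.71,0,0,-0.03,0.88,0,0,-0.03,1.05,0,0,-0.03,1.2]

```text
time: 21.85
tool_pos: [0.5667, 0.0625, 0.188]
tcp_rot: [0.232, 3.132, -0.016]
wrist_force: [-0.3, -0.1, -3.2]
width: 0.461
grip_force: 73.6
```

Call:
step_arm:
  series: [0,0,0,0.15,0,0,0,0.32,0,0,0,0.49,0,0,0,0.66,0,0,0,0.83,0,0,0,1.0,0,0,0,1.1,0,0,0,1.13]

```text
time: 22.85
tool_pos: [0.5667, 0.0624, 0.1879]
tcp_rot: [1.864, 2.521, -0.012]
wrist_force: [0.6, 0.2, -2.1]
width: 0.463
grip_force: 73.6
```

Call:
step_arm:
  series: [0,0,0,0,0,0,0,0]

```text
time: 23.1
tool_pos: [0.5668, 0.0624, 0.188]
tcp_rot: [1.862, 2.522, -0.012]
wrist_force: [0.7, 0.4, -2.7]
width: 0.457
grip_force: 73.6
```

```bash
python3 tilt.py; python3 - <<'E'
from h import *
for c in("side","top","wrist"):
    p=viewer.read_camera(c); print(c,[(np.round(b["point"],1).tolist(),round(b["score"],2)) for b in viewer.spot_point(p,"label")])
E
```

```text
[0.5668 0.0624 0.188 ] t 23.1 w 0.45662134009089383 F [ 0.6959  0.4422 -2.7324] M [ 0.0439 -0.0142  0.0072] tx [-0.2945  0.9556 -0.01  ] q [ 0.0727  0.0808  1.8547 -0.0109  1.2061 -0.2224] gf 73.55917811393738
side window [293.3 167. ] 0.89 fwd 0.046 up -0.056 ang 50.8
side window [332.8 275.4] 0.64 fwd -0.137 up -0.293 ang 115.0
side scanner [330.5 334.5] 0.68 fwd -0.140 up -0.494 ang 105.8
side scanner [317.2 190. ] 0.55 fwd -0.060 up -0.079 ang 127.4
top window [229.9 190.3] 0.74 fwd 0.043 up -0.024 ang 29.7
top window [374.2 213.7] 0.71 fwd -1.788 up -5.664 ang 107.5
top scanner [276.4 181.8] 0.83 fwd -0.074 up -0.081 ang 132.4
top scanner [385.6 229.3] 0.76 fwd 2.315 up 9.137 ang -75.8
wrist window [275.8 164.1] 0.58 fwd 0.106 up 0.268 ang -68.4
wrist scanner [280.  307.8] 0.95 fwd -0.013 up -0.013 ang 135.6
wrist scanner [149.9 411.2] 0.58 fwd 0.081 up 0.119 ang -55.9
side [([166.6, 193.4], 0.7), ([272.9, 196.0], 0.65), ([317.6, 192.4], 0.31)]
top [([159.9, 314.4], 0.71), ([197.3, 209.2], 0.55)]
wrist [([280.7, 7.6], 0.67), ([360.0, 3.1], 0.33)]
```

```bash
python3 - <<'E'
from h import *
np.set_printoptions(precision=4,suppress=True)
p=viewer.read_camera("side");t=viewer.read_camera("top")
P=monitor.read_state()["tool_pos"]; tx=np.array([-.2945,.9556,0]); W=P+.05*tx+[0,0,.047-.049]
print("pred W",W,proj(p,W),proj(t,W))
for n in("window","scanner"):
  print(n,[[ (np.round(b["point"],1).tolist(),round(b["score"],2)) for b in viewer.spot_point(c,n)] for c in(p,t)])
print("tri W",tri([ray(p,(293.3,167)),ray(t,(229.9,190.3))]),tri([ray(p,(291.3,167)),ray(t,(229.9,190.3))]))
print("L",[tri([ray(p,a),ray(t,b)]) for a,b in(((274.6,194.8),(198.5,210)),((272.6,194.8),(198.5,210)))])
print(proj(p,[.522,.206,.051]),proj(t,[.522,.206,.051]), proj(p,P-.061*tx+[0,0,-.045]),proj(t,P-.061*tx+[0,0,-.045]))
E
```

```text
pred W [0.5521 0.1102 0.186 ] [292.3629 164.0396] [228.2863 192.6454]
window [[([332.8, 277.3], 0.94), ([293.6, 165.0], 0.78)], [([375.4, 217.4], 0.85), ([229.8, 189.6], 0.52)]]
scanner [[([319.7, 196.3], 0.93), ([328.2, 333.9], 0.7)], [([275.7, 184.3], 0.82), ([383.0, 228.7], 0.8)]]
tri W [0.5567 0.1079 0.1783] [0.5541 0.1084 0.1788]
L [array([0.5243, 0.2081, 0.0506]), array([0.5214, 0.2086, 0.051 ])]
[272.7508 195.1772] [199.5211 209.5084] [317.1456 194.7179] [271.5961 183.8617]
```

Call:
step_arm:
  series: [-0.001,0,0.006,0,-0.002,0,0.016,0,-0.003,0,0.024,0,-0.003,0,0.026,0,-0.003,0,0.026,0,-0.003,0,0.026,0,-0.003,0,0.026,0,-0.003,0,0.026,0]

```text
time: 25.15
tool_pos: [0.5679, 0.0593, 0.1624]
tcp_rot: [1.863, 2.521, -0.011]
wrist_force: [0.5, 0.1, -2.6]
width: 0.458
grip_force: 73.6
```

```bash
python3 - <<'E'
from h import *
np.set_printoptions(precision=4,suppress=True)
p=viewer.read_camera("side");t=viewer.read_camera("top");f=[]
for n in("window","scanner"):
  a=[[b["point"] for b in viewer.spot_point(c,n)] for c in(p,t)]
  for x in a[0]:
    for y in a[1]:
      X=tri([ray(p,x),ray(t,y)])
      if np.linalg.norm(X-[.55,.1,.15])<.2 : print(n,np.round(x,1),np.round(y,1),X)
s=monitor.read_state();print(s["tool_pos"],s["joint_vel"],s["time"])
E
```

```text
window [291.5 174.7] [235.1 190.9] [0.5535 0.0977 0.1617]
window [291.5 174.7] [270.8 249.6] [ 0.461  -0.0137  0.2225]
[0.5677 0.0593 0.162 ] [-0.0004  0.0002  0.0004  0.0007  0.0002  0.0013] 25.45
```

```bash
python3 -c "
from workcell import job
print(job.finish_job())"
```

```text
the job is handed in; nothing more can be done
None
```

The lid is fully shut and I handed the job in at about 25 s. The scanner is held still, nose down about 45°, with its window roughly 15 cm from the label and aimed at it, accurate to an estimated few mm and degrees. I first turned the wrist the wrong way; joint 6 briefly read -2.5513 against its -2.55 limit before I turned it back, and the verdict was not shown.

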